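Clamp down the lid of a stainless filter holder

ROBOT

A 7-joint arm with a two-finger parallel gripper is mounted at the origin on the work surface. World frame = base frame: x ahead of the robot, y to its left, z up, the work surface at z = 0. Lengths are in m, angles in rad, forces in N, time in s.
With the tool pointing down it reaches from about 0.4 to 0.85 m from the base axis. Payload 4.5 kg.
Tool frame: the origin (TCP) lies between the finger pads; the fingertips stand 11 mm ahead of it and the grasp point (between the pads) lies 8 mm behind it (r.nose_length is the distance from the TCP to the fingertips, in m); z points along the fingers, y is the line along which they close (so a half turn about z gives the same grasp; the last joint's range is limited). The gripper opens to 88 mm and grips with 3 to 60 N. Pads are 18 mm wide; open, the fingers measure 123 mm over their backs; the gripper's body (75 mm by 187 mm) begins 45 mm behind the grasp point.
Start: joints at [1.247, 0.689, -0.195, 1.565, 0.157, 0.902, -0.215], TCP at [0.219, -0.585, 0.25] pointing down, gripper open.
Joint ranges: [-3.01, 3.01], [-0.46, 2.08], [-1.47, 1.51], [0.13, 2.56], [-1, 4.14], [0.04, 2.09], [-2.66, 2.66]. Speed limits (rad/s): [2.57, 2.57, 3.14, 3.14, 3.14, 3.14, 3.14].

INTERFACE

Orientations are given as a unit quaternion [x, y, z, w].
In Python, from plant import get_state, snapshot, camera_model, r gives the robot as it stands.
- The arm moves only by the shell command python3 -m inch 'ROWS' [FORCE]. ROWS is text: rows parted by semicolons, each of 7 numbers parted by spaces: the opening, from -1 (shut) to 1 (fully open), then the shift along the tool's x, y, z in m, then the turn, a rotation vector about the tool's x, y, z in rad. A call has 1 to 20 rows; each row shifts and turns the commanded pose from where the row before left it, along the tool's axes as they then stand; what a row does not reach is not made up. A row lasts 1/12 s, in which the tool goes at most 41.7 mm and 7.16 degrees, less where a joint would pass 70% of its speed; a pose out of reach is approached as far as the arm can. A call is refused whole if a number of a shift passes 0.0417 or a number of a turn 0.125, either way. A call with a gripper value outside its range is refused whole. The fingers move at their own pace and stop on an object; FORCE is the grip in N (left out, the last holds). Time passes only in rows, so rows that do not move let the fingers close. It gives the time, the measured TCP pose, the force, the opening and the grip force at its end, in the units of the state.
- get_state(): the state, without advancing time (a new reading comes with each control period).
- snapshot(name): name is "scene" or "top" or "wrist"; returns (picture, depth): 480x640x3 uint8, red, green, blue; 480x640 float32, m along the optical axis (not along the pixel's ray), 0 where there is no reading.
- camera_model(name): a dict with "intrinsics" (3x3 intrinsics, pixels), "view" (4x4, takes a point from world to camera coordinates). Camera axes: x right, y down, z forward; pixel columns grow to the right and rows downward; lengths in m; the calibration is good to about 2 mm. A picture is of the moment at which its call begins: read the wrist's pose just before it. camera_model takes no time and is no camera call; for the wrist camera it gives the pose at the moment of the call.
- r.finish_job(): hands the job in; it is judged then, once.
The state is a dict: "clock": time; "q": joint angles; "qd": joint speeds; "joint_torque": joint torques, N m; "tool_pos": TCP position; "eef_rot": TCP orientation; "contact_force": force on the tool from outside, world axes, zero at the start; "moment": the same for the moment, N m; "opening": opening from 0.0 (shut) to 1.0 (fully open); "finger_force": force on a finger pad.
Only numpy, scipy, OpenCV 4.12 (cv2) and the standard library are available. Lean on these libraries where they do the work, as an engineer would, in place of code of your own. Each camera call takes 0.05 s, during which the arm holds its last target. There are 200 camera calls.

TASK

Close up the filter holder: tighten its three lever bolts one after the other, first the one the inlet elbow points at, then the other two going round clockwise as seen from above; leave the later ones slack until it is their turn. With shut fingers push each lever clockwise right to its stop and lean on it there for a moment with a firm push of about 25 N (over 45 N would strip it). Leave the glassware and tools around it where they stand.

Things in the scene. Friction and masses are not known exactly. Their poses are not given: they have to be found in the camera images.
- filter: Stainless filter holder fixed on three short legs: discs of radius 95 mm, lid's top 84 mm above the bench. Origin: centre of its underside. Inlet elbow (pipe radius 8 mm) in the middle, top 122 mm above the bench, mouth along own +x, at bolt 1. Bolts 68 mm from the centre: bolt 1 at own +x, bolt 2 at -120 deg, bolt 3 at +120 deg (1, 2, 3 clockwise from above).
- lever_1_hub (a point): Bolt 1: top centre of its upright hub (radius 12.5, 39 mm above the lid), on its fixed vertical axis; own x: hub to ball. Tightens clockwise from above over the lid's outside to a hard stop whose direction cannot be seen and differs per bolt and run by up to 0.6 rad. Drags evenly, 6 to 8 N pushed 48 mm from the axis; stays where left. Firm push at the stop: 15 to 45 N, knocks included.
- lever_1_ball (a point): Bolt 1: centre of the ball (radius 9 mm) ending its round grey metal lever (11 mm thick, slightly rising), 66 mm out from the turning axis, 42 mm above the lid, 126 mm above the bench. The lever's outer half has its centreline 38 to 42 mm above the lid and nothing below it.
- lever_1 (a joint): Turn of bolt 1 in rad, growing clockwise from above: 0 = fully slack, 2.3 = hard stop. Starts between 0 and 0.7.
- lever_2_hub (a point): Bolt 2: top centre of its upright hub (radius 12.5, 39 mm above the lid), on its fixed vertical axis; own x: hub to ball. Tightens clockwise from above over the lid's outside to a hard stop whose direction cannot be seen and differs per bolt and run by up to 0.6 rad. Drags evenly, 6 to 8 N pushed 48 mm from the axis; stays where left. Firm push at the stop: 15 to 45 N, knocks included.
- lever_2_ball (a point): Bolt 2: centre of the ball (radius 9 mm) ending its round grey metal lever (11 mm thick, slightly rising), 66 mm out from the turning axis, 42 mm above the lid, 126 mm above the bench. The lever's outer half has its centreline 38 to 42 mm above the lid and nothing below it.
- lever_2 (a joint): Turn of bolt 2 in rad, growing clockwise from above: 0 = fully slack, 2.3 = hard stop. Starts between 0 and 0.7.
- lever_3_hub (a point): Bolt 3: top centre of its upright hub (radius 12.5, 39 mm above the lid), on its fixed vertical axis; own x: hub to ball. Tightens clockwise from above over the lid's outside to a hard stop whose direction cannot be seen and differs per bolt and run by up to 0.6 rad. Drags evenly, 6 to 8 N pushed 48 mm from the axis; stays where left. Firm push at the stop: 15 to 45 N, knocks included.
- lever_3_ball (a point): Bolt 3: centre of the ball (radius 9 mm) ending its round grey metal lever (11 mm thick, slightly rising), 66 mm out from the turning axis, 42 mm above the lid, 126 mm above the bench. The lever's outer half has its centreline 38 to 42 mm above the lid and nothing below it.
- lever_3 (a joint): Turn of bolt 3 in rad, growing clockwise from above: 0 = fully slack, 2.3 = hard stop. Starts between 0 and 0.7.
- spanner: Loose steel open-ended spanner, 150 mm long, lying by the filter holder; bystander. Origin: on its underside, near mid-length.
- vial: Loose amber glass vial, diameter 28, height 55 mm, by the holder; bystander. Origin: centre of its underside.
- beaker: Loose glass beaker, diameter 60, height 75 mm, by the holder; bystander. Origin: centre of its underside.
- clamp_ring: Loose steel ring, outer diameter 64, height 12 mm, by the holder; bystander. Origin: centre of its underside.
- flask_a: Loose conical glass flask, base diameter 88, height 138 mm, left of the holder; bystander. Origin: centre of its underside.
- flask_b: Another conical flask like flask_a, right of the holder; bystander. Origin: centre of its underside.
- amber_bottle: Loose amber glass bottle, diameter 80, height 170 mm, left of the holder; bystander. Origin: centre of its underside.

How it is judged:
On the way, in this order (a step that is already met when the one before it is completed fails the run):
1. bolt 1 is within 0.1 rad of its stop, all before it too, with the fingers pushing its lever firmly (over 15 N), the later bolts still slack (turned less than 1.2 rad) (value of joint lever_1 above 2.2 rad and contact force between the fingers and lever_1 above 15 N and value of joint each of lever_2, lever_3 below 1.2 rad), for 0.2 s.
2. bolt 2 is within 0.1 rad of its stop, all before it too, with the fingers pushing its lever firmly (over 15 N), the later bolts still slack (turned less than 1.2 rad) (value of joint each of lever_1, lever_2 above 2.2 rad and contact force between the fingers and lever_2 above 15 N and value of joint lever_3 below 1.2 rad), for 0.2 s.
3. bolt 3 is within 0.1 rad of its stop, all before it too, with the fingers pushing its lever firmly (over 15 N) (value of joint each of lever_1, lever_2, lever_3 above 2.2 rad and contact force between the fingers and lever_3 above 15 N), for 0.2 s.
At the end, for the whole second after the job is handed in: All three bolts stay within 0.1 rad of their stops (turn above 2.2 rad), at rest (value of joint each of lever_1, lever_2, lever_3 above 2.2 rad and velocity of joint each of lever_1, lever_2, lever_3 below 0.05 rad/s); the robot touches nothing.
It fails at once if a bystander is shifted by more than 30 mm (distance of any of spanner, vial, beaker, clamp_ring, flask_a, flask_b, amber_bottle from where it was at the start of the episode above 0.03 m).
It fails at once if a lever is forced with more than 45 N (contact force between the fingers and lever_1 above 45 N or contact force between the fingers and lever_2 above 45 N or contact force between the fingers and lever_3 above 45 N).
It also fails if it takes over 64 s, if anything falls off the work surface, if the arm or the gripper's body presses on something with over 40 N, if the wrist force passes 120 N, or if a joint passes its speed limit or range.

## Working session

There is one attempt and no reset: what is moved stays moved. The work goes in short steps, Python scripts to look and compute and a shell command to move; the robot and the scene stay as the last step left them, time stands still between calls to the robot, and variables do not carry over. Pictures are saved under pics/ and viewed, at most 10 in all, crops included, and the job is handed in when it is done.

```bash
ls; mkdir -p pics
python3 - <<'E'
from plant import *
import cv2,numpy as np
for n in("top","scene"):
    p,d=snapshot(n); cv2.imwrite(f"pics/{n}.png",p[:,:,::-1]); np.save(f"{n}_d.npy",d)
    print(n,camera_model(n))
s=get_state();print(s["clock"],s["tool_pos"],s["eef_rot"],s["opening"])
E
```

```text
pics
top {'intrinsics': array([[477.50163852,   0.        , 321.29715822],
       [  0.        , 477.50163852, 240.26725169],
       [  0.        ,   0.        ,   1.        ]]), 'view': array([[-0.02375587, -0.99965203, -0.01146598,  0.02915844],
       [-0.98880783,  0.02518487, -0.14705372,  0.55080107],
       [ 0.14729132,  0.00784426, -0.98906205,  1.11316551],
       [ 0.        ,  0.        ,  0.        ,  1.        ]])}
scene {'intrinsics': array([[547.15056083,   0.        , 327.11877843],
       [  0.        , 547.15056083, 240.00014022],
       [  0.        ,   0.        ,   1.        ]]), 'view': array([[ 0.55176264,  0.83379278,  0.01864376, -0.32734434],
       [ 0.52199734, -0.32782477, -0.78743234, -0.22699525],
       [-0.65044351,  0.44420775, -0.61611907,  1.61356482],
       [ 0.        ,  0.        ,  0.        ,  1.        ]])}
0.1 [ 0.2186524  -0.58492761  0.24901828] [ 9.84033468e-01  1.77981714e-01 -2.03682965e-04 -7.75693554e-04] 0.9995000684258856
```

View pics/top.png

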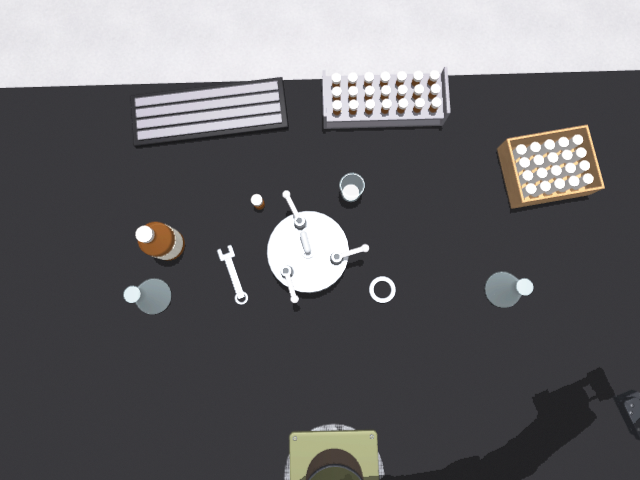

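View pics/scene.png

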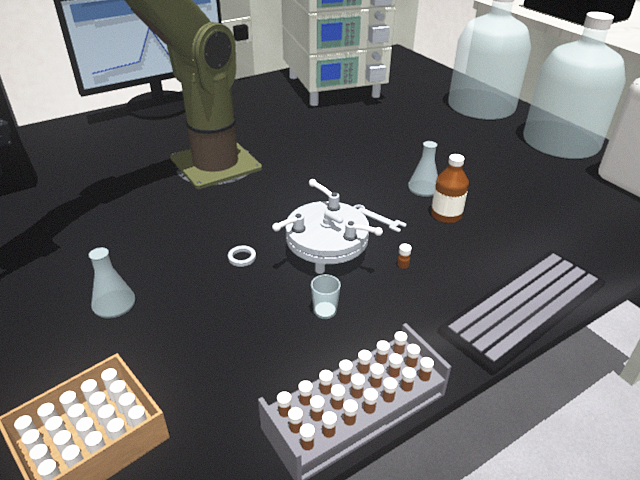

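The top view shows the holder at about (308,252), with the elbow pointing at the upper hub (299,222). The other hubs are at (336,257) and (286,271). I'll enlarge it.

Run:
```python
import cv2
p=cv2.imread("pics/top.png")[180:315,215:395]
cv2.imwrite("pics/crop.png",cv2.resize(p,None,fx=4.4,fy=4.4,interpolation=cv2.INTER_CUBIC))
```

```text
(no output)
```

View pics/crop.png

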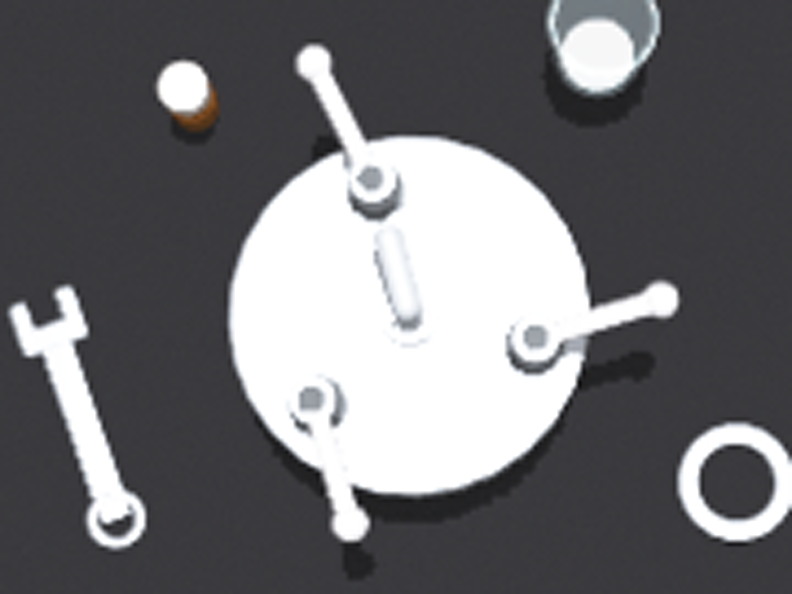

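Hubs in crop: (372,180), (534,338), (312,400). Balls: (313,62), (660,299), (350,525). The elbow points at hub 1, the right one is bolt 2 and the lower left is bolt 3. Next I'll compute world positions, and start with a small turn to learn the J7 sign.

```bash
cat > h.py <<'E'
from plant import *
import numpy as np
from scipy.spatial.transform import Rotation as Ro
def ray(n,uv,z):
    m=camera_model(n);K=m["intrinsics"];V=m["view"];R=V[:3,:3];t=V[:3,3]
    c=-R.T@t;d=R.T@np.linalg.inv(K)@[uv[0],uv[1],1]
    return c+d*(z-c[2])/d[2]
def st():
    s=get_state();R=Ro.from_quat(s["eef_rot"]).as_matrix()
    print("t %.2f"%s["clock"],"tcp",np.round(s["tool_pos"],4),"yaw %.3f"%np.arctan2(R[1,0],R[0,0]),"F",np.round(s["contact_force"],1),"q",np.round(s["q"],2))
    return s,R
E
python3 - <<'E'
from h import *
H=[(372,180),(534,338),(312,400)];B=[(313,62),(660,299),(350,525)]
f=lambda p:(215+(p[0]+.5)/4.4-.5,180+(p[1]+.5)/4.4-.5)
hs=[ray("top",f(p),.123)[:2] for p in H];c=np.mean(hs,0)
print("centre",c)
for h,b in zip(hs,B):
    b=ray("top",f(b),.126)[:2];d=b-h
    print("hub",h,"r",np.linalg.norm(h-c),"az",np.degrees(np.arctan2(*(h-c)[::-1])),"lev len",np.linalg.norm(d),"ang",np.arctan2(d[1],d[0]))
st()
E
python3 -m inch '-1 0 0 0 0 0 0.12;-1 0 0 0 0 0 0.12'
python3 -c "from h import *;st()"
```

```text
centre [0.52014729 0.04767501]
hub [0.58545918 0.06385214] r 0.06728552307668423 az 13.911635680521744 lev len 0.06871466302372892 ang 0.4397978156032796
hub [ 0.501841   -0.01693043] r 0.0671489605362474 az -105.8203602519608 lev len 0.06674695474940558 ang -1.298868206471495
hub [0.47314171 0.09610332] r 0.06748945005130802 az 134.14590544216162 lev len 0.06590370052169453 ang -2.8578240893922597
t 0.10 tcp [ 0.2187 -0.5849  0.249 ] yaw 0.358 F [0.3 0.4 1.2] q [ 1.25  0.69 -0.19  1.57  0.16  0.9  -0.22]
clock: 0.27
tool_pos: [0.2186, -0.5851, 0.2492]
eef_rot: [0.998, 0.056, -0.0, -0.001]
contact_force: [0.3, 0.1, -0.8]
opening: 0.872
finger_force: 0.0
t 0.27 tcp [ 0.2186 -0.5851  0.2492] yaw 0.112 F [ 0.3  0.1 -0.8] q [ 1.21  0.69 -0.12  1.57  0.1   0.89 -0.41]
```

```bash
cat >> h.py <<'E'
HUB=dict(zip((1,2,3),[(.5855,.0639),(.5018,-.0169),(.4731,.0961)])); 
PHI={1:.44,2:-1.299,3:-2.858}; SG={1:-1,2:1,3:1}   # tool-x sign used to push
def to(i,phi,gap,r=.048,z=.12):
    """deltas in present tool frame to the pose behind lever i at angle phi"""
    s,R=st();u=np.array([np.cos(phi),np.sin(phi)]);n=np.array([-u[1],u[0]])
    p=np.array([*(np.array(HUB[i])+r*u+(.0145+gap)*n),z])
    yaw=phi-np.pi/2+(np.pi if SG[i]<0 else 0)
    y0=np.arctan2(R[1,0],R[0,0])
    tz=-((yaw-y0+np.pi)%(2*np.pi)-np.pi)
    print("target",p.round(4),"yaw %.3f"%yaw,"shift tool mm",(R.T@(p-s["tool_pos"])*1e3).round(1),"turn z %.3f"%tz,"tilt",(R[:,2]).round(3))
def lev(i,r=.048):
    """lever angle implied by tool pose if in contact; own force"""
    s,R=st();p=s["tool_pos"][:2]-HUB[i]
    a=np.arctan2(p[1],p[0])-np.arcsin(.0145/np.linalg.norm(p))
    x=R[:,0]*SG[i]
    print("lever ang %.3f"%a,"moved %.3f"%((PHI[i]-a)%(2*np.pi)),"r %.4f"%np.linalg.norm(p),"push F %.1f"%(-x@s["contact_force"]),"|Fxy| %.1f"%np.linalg.norm(s["contact_force"][:2]),"tool yaw lag %.3f"%((np.arctan2(x[1],x[0])-(a-np.pi/2)+np.pi)%(2*np.pi)-np.pi))
E
R='x'; python3 -m inch '-1 0.0237 -0.0322 0 0 0 0;-1 0.0237 -0.0322 0 0 0 0;-1 0.0237 -0.0322 0 0 0 0;-1 0.0237 -0.0322 0 0 0 0;-1 0.0237 -0.0322 0 0 0 0;-1 0.0237 -0.0322 0 0 0 0;-1 0.0237 -0.0322 0 0 0 0;-1 0.0237 -0.0322 0 0 0 0;-1 0.0237 -0.0322 0 0 0 0;-1 0.0237 -0.0322 0 0 0 0;-1 0.0237 -0.0322 0 0 0 0;-1 0.0237 -0.0322 0 0 0 0;-1 0.0237 -0.0322 0 0 0 0;-1 0.0237 -0.0322 0 0 0 0;-1 0.0237 -0.0322 0 0 0 0;-1 0.0237 -0.0322 0 0 0 0;-1 0.0237 -0.0322 0 0 0 0;-1 0.0237 -0.0322 0 0 0 0;-1 0.0237 -0.0322 0 0 0 0;-1 0.0237 -0.0322 0 0 0 0' && python3 -m inch '-1 0 0 0 0 0 -0.12;-1 0 0 0 0 0 -0.12;-1 0 0 0 0 0 -0.12;-1 0 0 0 0 0 -0.12;-1 0 0 0 0 0 -0.12;-1 0 0 0 0 0 -0.12;-1 0 0 0 0 0 -0.12;-1 0 0 0 0 0 -0.12;-1 0 0 0 0 0 -0.12;-1 0 0 0 0 0 -0.12;-1 0 0 0 0 0 -0.12;-1 0 0 0 0 0 -0.12;-1 0 0 0 0 0 -0.12;-1 0 0 0 0 0 -0.12;-1 0 0 0 0 0 -0.12;-1 0 0 0 0 0 -0.10'; python3 -c "from h import *;to(1,.44,.012,z=.249)"
```

```text
clock: 1.93
tool_pos: [0.6142, 0.1117, 0.2493]
eef_rot: [0.998, 0.059, -0.0, 0.0]
contact_force: [0.6, -0.9, 0.2]
opening: 0.005
finger_force: 0.0
clock: 3.27
tool_pos: [0.6137, 0.1095, 0.2492]
eef_rot: [0.53, 0.848, -0.0, -0.0]
contact_force: [0.5, 0.4, 1.4]
opening: 0.011
finger_force: 0.0
t 3.27 tcp [0.6137 0.1095 0.2492] yaw 2.023 F [0.5 0.4 1.4] q [ 0.06  0.73 -0.57  1.56  0.45  0.99 -0.2 ]
target [0.6176 0.1083 0.249 ] yaw 2.011 shift tool mm [-2.8  3.1  0.2] turn z 0.013 tilt [-0.001 -0.    -1.   ]
```

Run:
```python
from h import *
import cv2
m=camera_model("wrist");p,d=snapshot("wrist");p=p[:,:,::-1].copy()
def pr(P):
    c=m["view"]@[*P,1];c=m["intrinsics"]@c[:3];return tuple(int(v) for v in (c[:2]/c[2]).round())
for i in (1,2,3):
    h=np.array(HUB[i]);b=h+.066*np.array([np.cos(PHI[i]),np.sin(PHI[i])])
    for P in((*h,.123),(*b,.126)): cv2.drawMarker(p,pr(P),(0,0,255),0,12,1)
cv2.imwrite("pics/w1.png",p)
```

```text
(no output)
```

View pics/w1.png

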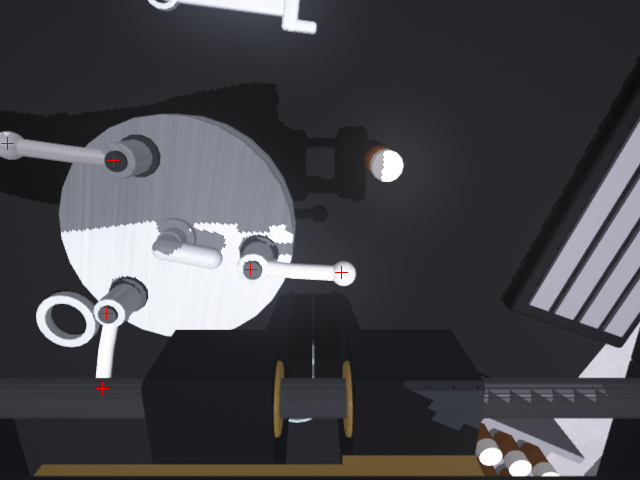

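The markers sit on the hubs and balls. Descending behind lever 1.

```bash
python3 -m inch '-1 -0.0028 0.0031 0.03 0 0 0.013;-1 0 0 0.035 0 0 0;-1 0 0 0.035 0 0 0;-1 0 0 0.029 0 0 0;-1 0 0 0 0 0 0;-1 0 0 0 0 0 0' && python3 -m inch '-1 -0.004 0 0 0 0 0;-1 -0.004 0 0 0 0 0;-1 -0.003 0 0 0 0 0;-1 0 0 0 0 0 0' ; python3 -c "from h import *;lev(1);to(1,.44,0)"
```

```text
clock: 3.82
tool_pos: [0.617, 0.1083, 0.1196]
eef_rot: [0.539, 0.842, -0.001, -0.001]
contact_force: [0.4, 0.2, 1.0]
opening: 0.007
finger_force: 0.0
clock: 4.15
tool_pos: [0.6239, 0.0997, 0.1226]
eef_rot: [0.538, 0.843, 0.002, 0.001]
contact_force: [-0.6, 3.1, 1.3]
opening: 0.007
finger_force: 1.2
t 4.15 tcp [0.6239 0.0997 0.1226] yaw 2.004 F [-0.6  3.1  1.3] q [ 0.03  0.89 -0.49  1.64  0.57  0.75 -0.29]
lever ang 0.470 moved 6.253 r 0.0525 push F 3.0 |Fxy| 3.1 tool yaw lag -0.037
t 4.15 tcp [0.6239 0.0997 0.1226] yaw 2.004 F [-0.6  3.1  1.3] q [ 0.03  0.89 -0.49  1.64  0.57  0.75 -0.29]
target [0.6228 0.0975 0.12  ] yaw 2.011 shift tool mm [-1.5 -2.   2.6] turn z -0.006 tilt [ 0.004  0.003 -1.   ]
```

```bash
python3 -m inch '-1 -0.0059 0.001 0.0005 0 0 0.12;-1 -0.0059 0.001 0 0 0 0.12;-1 -0.0059 0.0014 0 0 0 0.12;-1 -0.0059 0.0014 0 0 0 0.12;-1 -0.0059 0.0014 0 0 0 0.12;-1 -0.0059 0.0014 0 0 0 0.12;-1 -0.0059 0.0014 0 0 0 0.12;-1 -0.0059 0.0014 0 0 0 0.12;-1 -0.0059 0.0014 0 0 0 0.12;-1 -0.0059 0.0014 0 0 0 0.12;-1 0 0 0 0 0 0;-1 0 0 0 0 0 0'  ; python3 -c "from h import *;lev(1)"
```

```text
clock: 5.15
tool_pos: [0.6301, 0.0417, 0.1213]
eef_rot: [0.92, 0.393, 0.001, 0.001]
contact_force: [0.8, 1.1, 1.3]
opening: 0.005
finger_force: 0.9
t 5.15 tcp [0.6301 0.0417 0.1213] yaw 0.808 F [0.8 1.1 1.3] q [-0.04  0.86 -0.18  1.65  0.22  0.65 -1.1 ]
lever ang -0.757 moved 1.197 r 0.0498 push F 1.3 |Fxy| 1.3 tool yaw lag -0.006
```

```bash
python3 -m inch '-1 -0.0049 0.0012 0 0 0 0.1;-1 -0.0049 0.0012 0 0 0 0.1;-1 -0.0049 0.0012 0 0 0 0.1;-1 -0.0015 0.0004 0 0 0 0.03;-1 -0.0015 0.0004 0 0 0 0.03' ; python3 -c "from h import *;lev(1)"; python3 -m inch '-1 -0.0015 0.0004 0 0 0 0.03;-1 -0.0015 0.0004 0 0 0 0.03;-1 -0.0015 0.0004 0 0 0 0.03;-1 -0.0015 0.0004 0 0 0 0.03' ; python3 -c "from h import *;lev(1)"
```

```text
clock: 5.57
tool_pos: [0.6198, 0.0284, 0.1212]
eef_rot: [0.975, 0.222, 0.002, -0.0]
contact_force: [4.0, 3.1, 1.6]
opening: 0.007
finger_force: 2.6
t 5.57 tcp [0.6198 0.0284 0.1212] yaw 0.447 F [4.  3.1 1.6] q [-0.07  0.85 -0.08  1.69  0.11  0.61 -1.34]
lever ang -1.101 moved 1.541 r 0.0493 push F 5.0 |Fxy| 5.1 tool yaw lag -0.022
clock: 5.9
tool_pos: [0.6191, 0.0267, 0.1218]
eef_rot: [0.986, 0.164, 0.007, -0.001]
contact_force: [12.1, 6.0, -1.7]
opening: 0.003
finger_force: 6.0
t 5.90 tcp [0.6191 0.0267 0.1218] yaw 0.329 F [12.1  6.  -1.7] q [-0.09  0.84 -0.05  1.7   0.07  0.59 -1.42]
lever ang -1.130 moved 1.570 r 0.0501 push F 13.4 |Fxy| 13.5 tool yaw lag -0.112
```

Lever 1 is probably at its stop (13 N and no further motion). Pushing straight now.

```bash
python3 -m inch '-1 -0.0015 0.0002 0 0 0 0;-1 -0.0015 0.0002 0 0 0 0;-1 0 0 0 0 0 0' ; python3 -c "from h import *;lev(1)"; python3 -m inch '-1 -0.0015 0 0 0 0 0;-1 0 0 0 0 0 0;-1 0 0 0 0 0 0' ; python3 -c "from h import *;lev(1)"
```

```text
clock: 6.15
tool_pos: [0.6185, 0.027, 0.1222]
eef_rot: [0.986, 0.165, 0.009, -0.002]
contact_force: [14.2, 8.1, -5.0]
opening: 0.004
finger_force: 8.1
t 6.15 tcp [0.6185 0.027  0.1222] yaw 0.332 F [14.2  8.1 -5. ] q [-0.08  0.84 -0.06  1.71  0.07  0.58 -1.42]
lever ang -1.139 moved 1.579 r 0.0495 push F 16.0 |Fxy| 16.4 tool yaw lag -0.100
clock: 6.4
tool_pos: [0.6184, 0.027, 0.1223]
eef_rot: [0.986, 0.165, 0.011, -0.002]
contact_force: [16.6, 8.4, -5.8]
opening: 0.004
finger_force: 9.0
t 6.40 tcp [0.6184 0.027  0.1223] yaw 0.332 F [16.6  8.4 -5.8] q [-0.08  0.84 -0.06  1.71  0.07  0.57 -1.42]
lever ang -1.141 moved 1.581 r 0.0494 push F 18.3 |Fxy| 18.6 tool yaw lag -0.097
```

```bash
python3 -m inch '-1 -0.002 0 0 0 0 0;-1 -0.002 0 0 0 0 0;-1 0 0 0 0 0 0;-1 0 0 0 0 0 0;-1 0 0 0 0 0 0;-1 0 0 0 0 0 0;-1 0 0 0 0 0 0;-1 0 0 0 0 0 0' ; python3 -c "from h import *;lev(1)"
```

```text
clock: 7.07
tool_pos: [0.6181, 0.0271, 0.1227]
eef_rot: [0.986, 0.166, 0.014, -0.002]
contact_force: [22.7, 10.6, -10.7]
opening: 0.006
finger_force: 12.4
t 7.07 tcp [0.6181 0.0271 0.1227] yaw 0.333 F [ 22.7  10.6 -10.7] q [-0.08  0.83 -0.06  1.72  0.07  0.56 -1.42]
lever ang -1.146 moved 1.586 r 0.0492 push F 24.6 |Fxy| 25.1 tool yaw lag -0.091
```

```bash
python3 -m inch '-1 0.01 0 0 0 0 0;-1 0.015 0 0 0 0 0;-1 0.01 0 0 0 0 0;-1 0 0 -0.025 0 0 0;-1 0 0 -0.03 0 0 0;-1 0 0 0 0 0 0;-1 0 0 0 0 0 0' ; python3 -c "from h import *;to(2,-1.299,.012,z=.172)"
```

```text
clock: 7.65
tool_pos: [0.6385, 0.0307, 0.1765]
eef_rot: [0.987, 0.163, 0.0, 0.001]
contact_force: [-0.6, -0.1, -0.5]
opening: 0.004
finger_force: 0.0
t 7.65 tcp [0.6385 0.0307 0.1765] yaw 0.327 F [-0.6 -0.1 -0.5] q [-0.09  0.79 -0.05  1.59  0.06  0.76 -1.42]
target [ 0.5402 -0.056   0.172 ] yaw -2.870 shift tool mm [-120.9   50.6    4.5] turn z -3.087 tilt [ 0.001 -0.001 -1.   ]
```

```bash
python3 -m inch '-1 -0.03 0.0126 0 0 0 0;-1 -0.03 0.0126 0 0 0 0;-1 -0.03 0.0126 0 0 0 0;-1 -0.031 0.0126 0 0 0 0;-1 0 0 0 0 0 -0.123;-1 0 0 0 0 0 -0.123;-1 0 0 0 0 0 -0.123;-1 0 0 0 0 0 -0.123;-1 0 0 0 0 0 -0.123;-1 0 0 0 0 0 -0.123;-1 0 0 0 0 0 -0.123;-1 0 0 0 0 0 -0.123;-1 0 0 0 0 0 -0.123;-1 0 0 0 0 0 -0.123;-1 0 0 0 0 0 -0.123;-1 0 0 0 0 0 -0.123;-1 0 0 0 0 0 -0.123' && python3 -m inch '-1 0 0 0 0 0 -0.123;-1 0 0 0 0 0 -0.123;-1 0 0 0 0 0 -0.123;-1 0 0 0 0 0 -0.123;-1 0 0 0 0 0 -0.123;-1 0 0 0 0 0 -0.123;-1 0 0 0 0 0 -0.123;-1 0 0 0 0 0 -0.123;-1 0 0 0 0 0 -0.123;-1 0 0 0 0 0 -0.123;-1 0 0 0 0 0 -0.123;-1 0 0 0 0 0 -0.123;-1 0 0 0 0 0 0;-1 0 0 0 0 0 0'
python3 - <<'E'
from h import *
import cv2
to(2,-1.299,.012,z=.12)
p,d=snapshot("top");cv2.imwrite("pics/t2.png",cv2.resize(p[180:315,215:395,::-1],None,fx=4.4,fy=4.4,interpolation=cv2.INTER_CUBIC))
E
```

```text
clock: 9.07
tool_pos: [0.5381, -0.0554, 0.174]
eef_rot: [0.569, 0.823, -0.001, -0.001]
contact_force: [-0.5, -0.1, -0.0]
opening: 0.003
finger_force: 0.0
clock: 10.23
tool_pos: [0.5387, -0.0552, 0.1742]
eef_rot: [-0.128, 0.992, 0.0, -0.001]
contact_force: [-0.4, -0.0, -0.1]
opening: 0.005
finger_force: 0.0
t 10.23 tcp [ 0.5387 -0.0552  0.1742] yaw -2.886 F [-0.4 -0.  -0.1] q [ 0.53  0.84 -0.92  1.87  0.86  0.89  1.01]
target [ 0.5402 -0.056   0.12  ] yaw -2.870 shift tool mm [-1.4 -1.2 54.2] turn z -0.016 tilt [-0.002 -0.    -1.   ]
```

View pics/t2.png

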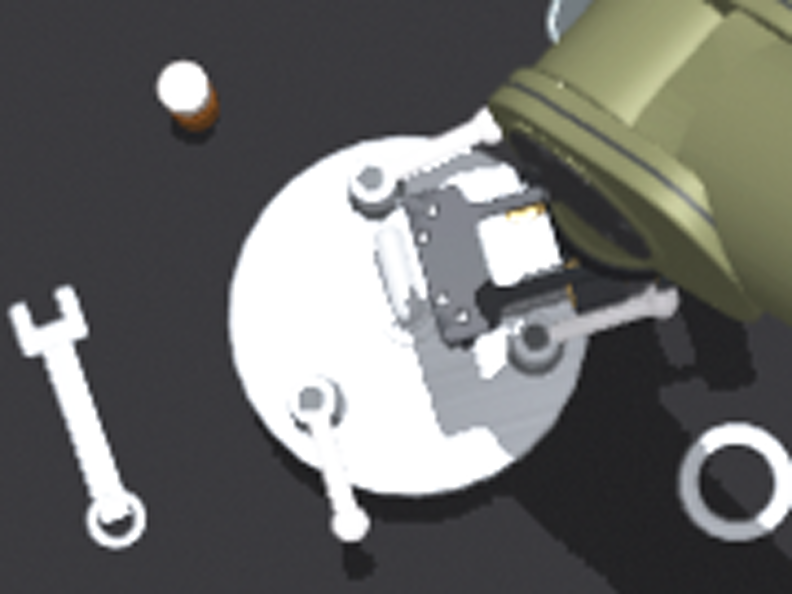

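Lever 1 rests at its stop; levers 2 and 3 are unchanged. Descending behind lever 2.

```bash
python3 -m inch '-1 -0.001 -0.001 0.025 0 0 -0.016;-1 0 0 0.029 0 0 0;-1 0 0 0 0 0 0;-1 0.004 0 0 0 0 0;-1 0.004 0 0 0 0 0;-1 0.003 0 0 0 0 0;-1 0 0 0 0 0 0' ; python3 -c "from h import *;lev(2);to(2,-1.299,0)"
```

```text
clock: 10.87
tool_pos: [0.5308, -0.0583, 0.1227]
eef_rot: [-0.137, 0.991, -0.0, 0.001]
contact_force: [1.2, 0.4, 0.7]
opening: 0.007
finger_force: 0.3
t 10.87 tcp [ 0.5308 -0.0583  0.1227] yaw -2.867 F [1.2 0.4 0.7] q [ 0.51  0.9  -0.85  1.93  0.98  0.79  0.93]
lever ang -1.250 moved 6.235 r 0.0506 push F 1.3 |Fxy| 1.3 tool yaw lag -0.046
t 10.87 tcp [ 0.5308 -0.0583  0.1227] yaw -2.867 F [1.2 0.4 0.7] q [ 0.51  0.9  -0.85  1.93  0.98  0.79  0.93]
target [ 0.5287 -0.0592  0.12  ] yaw -2.870 shift tool mm [ 2.3 -0.3  2.7] turn z 0.002 tilt [ 0.003  0.    -1.   ]
```

```bash
python3 -m inch '-1 0.0059 -0.0014 0.001 0 0 0.12;-1 0.0059 -0.0014 0 0 0 0.12;-1 0.0059 -0.0014 0 0 0 0.12;-1 0.0059 -0.0014 0 0 0 0.12;-1 0.0059 -0.0014 0 0 0 0.12;-1 0.0059 -0.0014 0 0 0 0.12;-1 0.0059 -0.0014 0 0 0 0.12;-1 0.0059 -0.0014 0 0 0 0.12;-1 0.0059 -0.0014 0 0 0 0.12;-1 0.0059 -0.0014 0 0 0 0.12;-1 0.0059 -0.0014 0 0 0 0.12;-1 0 0 0 0 0 0'  ; python3 -c "from h import *;lev(2)";  python3 -m inch '-1 0.003 -0.0007 0 0 0 0.06;-1 0.003 -0.0007 0 0 0 0.06;-1 0.0015 -0.0004 0 0 0 0.03;-1 0.0015 -0.0004 0 0 0 0.03' ; python3 -c "from h import *;lev(2)"
```

```text
clock: 11.87
tool_pos: [0.4702, -0.0532, 0.1219]
eef_rot: [0.501, 0.865, 0.0, 0.002]
contact_force: [3.0, -2.5, 2.6]
opening: 0.007
finger_force: 1.9
t 11.87 tcp [ 0.4702 -0.0532  0.1219] yaw 2.092 F [ 3.  -2.5  2.6] q [ 0.31  0.76 -0.47  2.12  0.82  0.45 -0.29]
lever ang -2.593 moved 1.294 r 0.0482 push F 3.7 |Fxy| 4.0 tool yaw lag -0.028
clock: 12.2
tool_pos: [0.4647, -0.0477, 0.1215]
eef_rot: [0.576, 0.818, -0.0, 0.003]
contact_force: [2.9, -6.6, 4.6]
opening: 0.003
finger_force: 3.6
t 12.20 tcp [ 0.4647 -0.0477  0.1215] yaw 1.915 F [ 2.9 -6.6  4.6] q [ 0.26  0.75 -0.41  2.14  0.78  0.4  -0.44]
lever ang -2.754 moved 1.455 r 0.0482 push F 7.2 |Fxy| 7.2 tool yaw lag -0.044
```

```bash
for k in 1; do python3 -m inch '-1 0.0015 -0.0008 0 0 0 0.03;-1 0.0015 -0.0008 0 0 0 0.03;-1 0.0015 -0.0004 0 0 0 0.03;-1 0.0015 -0.0004 0 0 0 0.03' >/dev/null; python3 -c "from h import *;lev(2)"; python3 -m inch '-1 0.0015 -0.0004 0 0 0 0.03;-1 0.0015 -0.0004 0 0 0 0.03;-1 0.0015 -0.0004 0 0 0 0.03' >/dev/null;  python3 -c "from h import *;lev(2)"; done
```

```text
t 12.53 tcp [ 0.4612 -0.0428  0.1215] yaw 1.794 F [ 4.3 -7.   2.9] q [ 0.22  0.74 -0.37  2.15  0.74  0.37 -0.54]
lever ang -2.880 moved 1.581 r 0.0482 push F 7.8 |Fxy| 8.3 tool yaw lag -0.039
t 12.78 tcp [ 0.459  -0.0389  0.1214] yaw 1.704 F [ 4.1 -7.2  5.1] q [ 0.2   0.73 -0.34  2.16  0.72  0.36 -0.61]
lever ang -2.973 moved 1.674 r 0.0481 push F 7.7 |Fxy| 8.3 tool yaw lag -0.036
```

```bash
python3 -m inch '-1 0.0015 -0.0005 0 0 0 0.03;-1 0.0015 -0.0005 0 0 0 0.03;-1 0.0015 -0.0005 0 0 0 0.03;-1 0.0015 -0.0005 0 0 0 0.03' >/dev/null; python3 -c "from h import *;lev(2)"; python3 -m inch '-1 0.0015 -0.0005 0 0 0 0.03;-1 0.0015 -0.0005 0 0 0 0.03;-1 0.0015 -0.0005 0 0 0 0.03;-1 0.0015 -0.0005 0 0 0 0.03' >/dev/null;  python3 -c "from h import *;lev(2)"
```

```text
t 13.12 tcp [ 0.4574 -0.039   0.1216] yaw 1.579 F [ 10.3 -24.5   4.2] q [ 0.16  0.73 -0.3   2.17  0.68  0.34 -0.7 ]
lever ang -2.976 moved 1.677 r 0.0496 push F 24.6 |Fxy| 26.5 tool yaw lag -0.158
t 13.45 tcp [ 0.456  -0.0401  0.1218] yaw 1.451 F [ 12.9 -40.5   3.6] q [ 0.13  0.72 -0.25  2.17  0.64  0.32 -0.79]
lever ang -2.959 moved 1.660 r 0.0513 push F 38.8 |Fxy| 42.5 tool yaw lag -0.302
```

Firm at the stop (42 N, stiffer here). Backing off before it gets close to 45 N.

```bash
python3 -m inch '-1 -0.004 0 0 0 0 0;-1 -0.003 0 0 0 0 0;-1 0 0 0 0 0 0;-1 0 0 0 0 0 0' >/dev/null; python3 -c "from h import *;lev(2)"; python3 -m inch '-1 -0.015 0 0 0 0 0;-1 -0.012 0 0 0 0 0;-1 0 0 -0.025 0 0 0;-1 0 0 -0.03 0 0 0;-1 0 0 0 0 0 0;-1 0 0 0 0 0 0' ; python3 -c "from h import *;to(3,-2.858,.012,z=.175)"
```

```text
t 13.78 tcp [ 0.4563 -0.0405  0.1217] yaw 1.458 F [ 10.7 -22.5   2.6] q [ 0.14  0.72 -0.26  2.17  0.64  0.31 -0.78]
lever ang -2.951 moved 1.652 r 0.0513 push F 21.2 |Fxy| 24.9 tool yaw lag -0.303
clock: 14.28
tool_pos: [0.4496, -0.0582, 0.1767]
eef_rot: [0.743, 0.67, 0.002, 0.001]
contact_force: [0.1, 0.8, 0.1]
opening: 0.002
finger_force: 0.0
t 14.28 tcp [ 0.4496 -0.0582  0.1767] yaw 1.467 F [0.1 0.8 0.1] q [ 0.3   0.63 -0.42  2.14  0.55  0.48 -0.65]
target [0.4344 0.0572 0.175 ] yaw -4.429 shift tool mm [113.3 -27.    1.7] turn z -0.387 tilt [ 0.004  0.001 -1.   ]
```

```bash
python3 -m inch '-1 0.038 -0.009 0 0 0 0;-1 0.038 -0.009 0 0 0 0;-1 0.037 -0.009 0 0 0 0;-1 0 0 0 0 0 -0.12;-1 0 0 0 0 0 -0.12;-1 0 0 0 0 0 -0.12;-1 0 0 0 0 0 -0.027;-1 0 0 0 0 0 0;-1 0 0 0 0 0 0'
python3 - <<'E'
from h import *
import cv2
to(3,-2.858,.012,z=.12)
p,d=snapshot("top");cv2.imwrite("pics/t3.png",cv2.resize(p[180:315,215:395,::-1],None,fx=4.4,fy=4.4,interpolation=cv2.INTER_CUBIC))
E
```

```text
clock: 15.03
tool_pos: [0.4333, 0.0566, 0.1748]
eef_rot: [0.602, 0.799, -0.0, -0.0]
contact_force: [-0.2, -0.2, 0.6]
opening: 0.008
finger_force: 0.0
t 15.03 tcp [0.4333 0.0566 0.1748] yaw 1.850 F [-0.2 -0.2  0.6] q [ 0.08  0.63 -0.49  2.18  0.64  0.48 -0.63]
target [0.4344 0.0572 0.12  ] yaw -4.429 shift tool mm [ 0.3  1.3 54.8] turn z -0.004 tilt [-0.001 -0.    -1.   ]
```

View pics/t3.png

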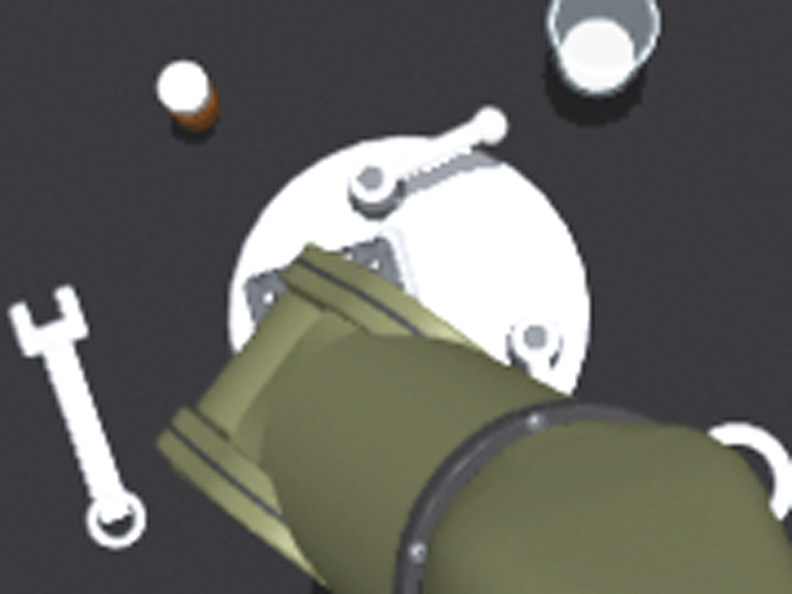

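Levers 1 and 2 stand at their stops and nothing around them has shifted. Going down behind lever 3.

```bash
python3 -m inch '-1 0 0.001 0.025 0 0 0;-1 0 0 0.03 0 0 0;-1 0 0 0 0 0 0;-1 0.004 0 0 0 0 0;-1 0.004 0 0 0 0 0;-1 0.003 0 0 0 0 0;-1 0 0 0 0 0 0' >/dev/null; python3 -c "from h import *;lev(3);to(3,-2.858,0)"
```

```text
t 15.67 tcp [0.4318 0.0674 0.1212] yaw 1.852 F [ 0.9 -2.4 -1. ] q [-0.06  0.72 -0.33  2.23  0.78  0.31 -0.78]
lever ang -2.826 moved 6.251 r 0.0503 push F 2.6 |Fxy| 2.6 tool yaw lag -0.034
t 15.67 tcp [0.4318 0.0674 0.1212] yaw 1.852 F [ 0.9 -2.4 -1. ] q [-0.06  0.72 -0.33  2.23  0.78  0.31 -0.78]
target [0.4311 0.0687 0.12  ] yaw -4.429 shift tool mm [ 1.5 -0.3  1.2] turn z -0.002 tilt [ 0.001 -0.001 -1.   ]
```

```bash
python3 -m inch '-1 0.0059 -0.0014 0.001 0 0 0.12;-1 0.0059 -0.0014 0 0 0 0.12;-1 0.0059 -0.0014 0 0 0 0.12;-1 0.0059 -0.0014 0 0 0 0.12;-1 0.0059 -0.0014 0 0 0 0.12;-1 0.0059 -0.0016 0 0 0 0.12;-1 0.0059 -0.0016 0 0 0 0.12;-1 0.0059 -0.0016 0 0 0 0.12;-1 0.0059 -0.0016 0 0 0 0.12;-1 0.0059 -0.0016 0 0 0 0.12;-1 0.0059 -0.0016 0 0 0 0.12;-1 0 0 0 0 0 0'>/dev/null  ; python3 -c "from h import *;lev(3)";  python3 -m inch '-1 0.003 -0.0007 0 0 0 0.06;-1 0.003 -0.0007 0 0 0 0.06;-1 0.0015 -0.0004 0 0 0 0.03;-1 0.0015 -0.0004 0 0 0 0.03' >/dev/null; python3 -c "from h import *;lev(3)"
```

```text
t 16.67 tcp [0.4356 0.1302 0.12  ] yaw 0.529 F [-0.8 -3.3  0.7] q [-0.35  0.72 -0.06  2.18  0.17  0.24 -1.61]
lever ang 2.113 moved 1.312 r 0.0507 push F 2.3 |Fxy| 3.4 tool yaw lag -0.014
t 17.00 tcp [0.4409 0.1356 0.1197] yaw 0.354 F [-5.6 -2.7  4.1] q [-0.38  0.72 -0.04  2.16  0.09  0.26 -1.71]
lever ang 1.966 moved 1.459 r 0.0509 push F 6.2 |Fxy| 6.3 tool yaw lag -0.041
```

```bash
cat > ok.py <<'E'
import sys
from h import *
lev(3); sys.exit(int(np.linalg.norm(get_state()["contact_force"][:2])>11))
E
python3 -m inch '-1 0.0015 -0.0004 0 0 0 0.03;-1 0.0015 -0.0004 0 0 0 0.03;-1 0.0015 -0.0004 0 0 0 0.03' >/dev/null; python3 ok.py && python3 -m inch '-1 0.0015 -0.0004 0 0 0 0.03;-1 0.0015 -0.0004 0 0 0 0.03;-1 0.0015 -0.0004 0 0 0 0.03' >/dev/null && python3 ok.py && python3 -m inch '-1 0.0015 -0.0004 0 0 0 0.03;-1 0.0015 -0.0004 0 0 0 0.03;-1 0.0015 -0.0004 0 0 0 0.03' >/dev/null && python3 ok.py && python3 -m inch '-1 0.0015 -0.0004 0 0 0 0.03;-1 0.0015 -0.0004 0 0 0 0.03;-1 0.0015 -0.0004 0 0 0 0.03' >/dev/null && python3 ok.py && python3 -m inch '-1 0.0015 -0.0004 0 0 0 0.03;-1 0.0015 -0.0004 0 0 0 0.03;-1 0.0015 -0.0004 0 0 0 0.03' >/dev/null && python3 ok.py
```

```text
t 17.25 tcp [0.4446 0.1383 0.1196] yaw 0.264 F [-4.8 -3.3  4.2] q [-0.39  0.73 -0.02  2.15  0.05  0.27 -1.76]
lever ang 1.875 moved 1.550 r 0.0509 push F 5.5 |Fxy| 5.8 tool yaw lag -0.040
t 17.50 tcp [0.4486 0.1407 0.1196] yaw 0.174 F [-4.7 -2.3  3.7] q [-0.4   0.73 -0.    2.14  0.01  0.28 -1.8 ]
lever ang 1.783 moved 1.642 r 0.0509 push F 5.1 |Fxy| 5.3 tool yaw lag -0.038
t 17.75 tcp [0.4529 0.1428 0.1196] yaw 0.085 F [-4.6 -1.2  4.9] q [-0.41  0.73  0.01  2.12 -0.03  0.29 -1.85]
lever ang 1.690 moved 1.735 r 0.0509 push F 4.7 |Fxy| 4.7 tool yaw lag -0.035
t 18.00 tcp [0.4573 0.1445 0.1196] yaw -0.005 F [-5.3 -2.1  3.8] q [-0.42  0.74  0.03  2.11 -0.07  0.3  -1.9 ]
lever ang 1.598 moved 1.827 r 0.0509 push F 5.3 |Fxy| 5.7 tool yaw lag -0.032
t 18.25 tcp [0.4618 0.1457 0.1196] yaw -0.095 F [-5.1  0.   4.9] q [-0.43  0.74  0.05  2.1  -0.11  0.31 -1.95]
lever ang 1.506 moved 1.919 r 0.0509 push F 5.1 |Fxy| 5.1 tool yaw lag -0.031
```

```bash
python3 -m inch '-1 0.0015 -0.0004 0 0 0 0.03;-1 0.0015 -0.0004 0 0 0 0.03;-1 0.0015 -0.0004 0 0 0 0.03' >/dev/null; python3 ok.py && python3 -m inch '-1 0.0015 -0.0004 0 0 0 0.03;-1 0.0015 -0.0004 0 0 0 0.03;-1 0.0015 -0.0004 0 0 0 0.03' >/dev/null && python3 ok.py && python3 -m inch '-1 0.0015 -0.0004 0 0 0 0.03;-1 0.0015 -0.0004 0 0 0 0.03;-1 0.0015 -0.0004 0 0 0 0.03' >/dev/null && python3 ok.py && python3 -m inch '-1 0.0015 -0.0004 0 0 0 0.03;-1 0.0015 -0.0004 0 0 0 0.03;-1 0.0015 -0.0004 0 0 0 0.03' >/dev/null && python3 ok.py && python3 -m inch '-1 0.0015 -0.0004 0 0 0 0.03;-1 0.0015 -0.0004 0 0 0 0.03;-1 0.0015 -0.0004 0 0 0 0.03' >/dev/null && python3 ok.py
```

```text
t 18.50 tcp [0.4664 0.1465 0.1196] yaw -0.185 F [-5.4 -0.4  3.5] q [-0.44  0.74  0.07  2.09 -0.15  0.32 -2.  ]
lever ang 1.414 moved 2.012 r 0.0508 push F 5.3 |Fxy| 5.5 tool yaw lag -0.028
t 18.75 tcp [0.4697 0.1471 0.1194] yaw -0.274 F [-9.5  2.   7.4] q [-0.45  0.75  0.08  2.07 -0.19  0.33 -2.05]
lever ang 1.350 moved 2.075 r 0.0511 push F 9.7 |Fxy| 9.7 tool yaw lag -0.054
t 19.00 tcp [0.4695 0.1476 0.119 ] yaw -0.362 F [-17.9   3.5   9.7] q [-0.46  0.75  0.1   2.07 -0.23  0.35 -2.1 ]
lever ang 1.356 moved 2.069 r 0.0516 push F 18.1 |Fxy| 18.2 tool yaw lag -0.147
```

Stop reached. A little more push, then hold.

```bash
python3 -m inch '-1 0.0015 0 0 0 0 0;-1 0.001 0 0 0 0 0;-1 0 0 0 0 0 0;-1 0 0 0 0 0 0' >/dev/null; python3 -c "from h import *;lev(3)"; python3 -m inch '-1 0.0005 0 0 0 0 0;-1 0 0 0 0 0 0;-1 0 0 0 0 0 0;-1 0 0 0 0 0 0;-1 0 0 0 0 0 0'; python3 -c "from h import *;lev(3)"
```

```text
t 19.33 tcp [0.4699 0.1462 0.1184] yaw -0.360 F [-17.7   1.8   7.3] q [-0.45  0.75  0.1   2.06 -0.22  0.35 -2.1 ]
lever ang 1.341 moved 2.084 r 0.0502 push F 17.3 |Fxy| 17.8 tool yaw lag -0.130
clock: 19.75
tool_pos: [0.47, 0.1462, 0.1184]
eef_rot: [0.984, -0.179, -0.01, 0.002]
contact_force: [-18.6, 3.1, 7.8]
opening: 0.005
finger_force: 8.6
t 19.75 tcp [0.47   0.1462 0.1184] yaw -0.359 F [-18.6   3.1   7.8] q [-0.45  0.75  0.1   2.06 -0.22  0.35 -2.1 ]
lever ang 1.340 moved 2.085 r 0.0502 push F 18.7 |Fxy| 18.9 tool yaw lag -0.129
```

```bash
python3 -m inch '-1 0.0015 0 0 0 0 0;-1 0.0015 0 0 0 0 0;-1 0 0 0 0 0 0;-1 0 0 0 0 0 0;-1 0 0 0 0 0 0;-1 0 0 0 0 0 0;-1 0 0 0 0 0 0'>/dev/null; python3 -c "from h import *;lev(3)"; python3 -m inch '-1 -0.01 0 0 0 0 0;-1 -0.015 0 0 0 0 0;-1 -0.01 0 0 0 0 0;-1 0 0 -0.03 0 0 0;-1 0 0 -0.04 0 0 0;-1 0 0 -0.04 0 0 0;-1 0 0 0 0 0 0;-1 0 0 0 0 0 0'
python3 - <<'E'
from h import *
import cv2
p,d=snapshot("wrist");q,d=snapshot("scene")
cv2.imwrite("pics/fin.png",cv2.resize(np.hstack([p,q])[:,:,::-1],(800,300)))
E
```

```text
t 20.33 tcp [0.4701 0.1461 0.1183] yaw -0.358 F [-22.3   4.9  11.2] q [-0.45  0.76  0.1   2.06 -0.22  0.36 -2.09]
lever ang 1.336 moved 2.089 r 0.0501 push F 22.9 |Fxy| 22.9 tool yaw lag -0.123
clock: 21.0
tool_pos: [0.4527, 0.1575, 0.2316]
eef_rot: [0.983, -0.182, 0.003, -0.002]
contact_force: [-0.4, -0.7, -0.8]
opening: 0.003
finger_force: 0.0
```

View pics/fin.png

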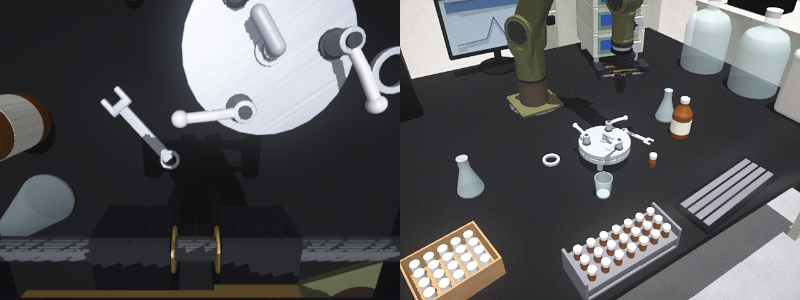

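The view shows all the levers at their stops, the bystanders in place and the gripper clear.

```bash
python3 -c "from plant import r;print(r.finish_job())"
```

```text
the job is handed in; nothing more can be done
None
```

All three bolts were tightened in order 1, 2, 3 to their stops and the job was handed in at about 21 s; no verdict came back, the pushes at the stop read about 25, 42 and 23 N (bolt 2's close to the 45 N limit), and the glassware and tools looked undisturbed.

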